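Hang the wheel-weight caddy on the twin-pin stand

TASK

Hang the yellow wheel-weight caddy on the red stand, so that a pin comes up through the hole in each of its two ears and both ears sit fully down on the posts. Lower it on gently, let go only once it is down on the posts (do not drop it on), and leave the blue caddy where it is.

Things in the scene. Friction and masses are not known exactly. Their poses are not given: they have to be found in the camera images.
- caddy_center (a point): Middle of the loose yellow caddy (0.3-0.55 kg, 100 mm tall), 50 mm over its underside; x along it, z up; half turn alike. Tray 84 x 64 x 50 tall; ears at both x ends: 5 thick, 52 wide, out to x=+-98, underside 5 below this point, 28 mm round holes at x=+-70. Black grip bar along x, 78 x 14 wide x 12 high, its centre 44 above this point, on end posts at x=+-36; 38 free between tray and bar.
- stand_seat (a point): Red stand, fixed. This point: midway between its two posts, level with their flat tops where the ears rest, 100 mm over the bench; x along the line of the pins, z up. Posts 36 x 36 mm with black tops at x=+-70 (tray hangs between, 104 clear), base plate 200 x 85 x 10. On each post centre a steel pin, 12 mm thick, 32 tall, top 10 mm tapered. Either way round is right.
- bluecaddy_center (a point): Blue caddy with white bar, a bystander to leave alone: tray and bar as on the yellow one, 120 mm long over its short ears, which have no holes. Point 50 mm over its underside, x along its length, z up.
Things that resemble listed ones, but are neither listed nor needed, are in the scene too. Of the things like the part that bears caddy_center, leave any that is green or purple; of the rest the larger one is meant.

How it is judged:
By the outcome, as a careful person would: the job done as asked, in the order asked, and still so for the second after the job is handed in, with the robot touching nothing.
It also fails if it takes over 43 s, if anything falls off the work surface, if the arm or the gripper's body presses on something with over 40 N, if the wrist force passes 120 N, or if a joint passes its speed limit or range.

ROBOT

A 6-joint arm with a two-finger parallel gripper is mounted at the origin on the work surface. World frame = base frame: x ahead of the robot, y to its left, z up, the work surface at z = 0. Lengths are in m, angles in rad, forces in N, time in s.
With the tool pointing down it reaches from about 0.3 to 0.875 m from the base axis. Payload 6.4 kg.
Tool frame: the origin (TCP) lies at the very end of the fingers, on their centre line; the grasp point (between the pads) lies 19 mm behind it (ctrl.grip_point_offset is the z of the grasp point in the tool frame, in m); z points along the fingers, y is the direction in which the jaws open and shut (so a half turn about z gives the same grasp; the last joint's range is limited). The gripper opens to 85 mm and grips with 20 to 120 N. Pads are 22 mm wide; open, the fingers measure 114 mm over their backs; the gripper's body (76 mm by 85 mm) begins 54 mm behind the grasp point. The pads swing forward as they close: fully open they stand 13 mm farther back than shut.
Start: joints at [1.012, 0.181, 1.607, -0, 1.354, -0.206], TCP at [0.199, 0.54, 0.231] pointing down, gripper open.
Joint ranges: [-2.99, 2.99], [-0.89, 2.07], [0.3, 2.58], [-1.14, 4.28], [0, 2.63], [-3.12, 3.12]. Speed limits (rad/s): [2.57, 2.57, 3.01, 3.14, 3.14, 3.14].

INTERFACE

Orientations are given as a unit quaternion [w, x, y, z].
In Python, from bench import status, cams, ctrl gives the robot as it stands.
- The arm moves only by the shell command python3 -m handwheel 'ROWS'. ROWS is JSON, a list of rows, each an object with "grip": the finger opening in cm, from 0 to 8.54; "linear": the shift along the tool's x, y, z in cm, a list of three; "rotation": the turn, a rotation vector about the tool's x, y, z in degrees, a list of three. A call has 1 to 12 rows; each row is the pose to reach, as a shift and turn from the pose commanded when the call began, along the tool's axes at that moment; what a row does not reach only later rows make up. A row lasts 1/12 s, in which the tool goes at most 41.7 mm and 7.16 degrees, less where a joint would pass 70% of its speed; a pose out of reach is approached as far as the arm can. A call with a gripper value outside its range is refused whole. The fingers move at their own pace and stop on an object; the grip force is fixed at half the most. Time passes only in rows, so rows that repeat a pose let the fingers close. It gives the time, the measured TCP pose, the force and the opening at its end, in the units of the state.
- status.get_obs(): the state, without advancing time (a new reading comes with each control period).
- cams.camera(name): name is "scene" or "top"; returns the picture (400x640x3 uint8, red, green, blue); there is no depth.
- cams.camera_info(name): a dict with "fovy" (degrees; the focal length in pixels is half the picture's height over the tangent of half this angle, whatever the lens; pixels are square), "cx", "cy" (the principal point, pixels), "world_from_camera" (4x4, takes a point from camera to world coordinates). Camera axes: x right, y down, z forward; pixel columns grow to the right and rows downward; lengths in m; the calibration is good to about 2 mm. A picture is of the moment at which its call begins. camera_info takes no time and is no camera call.
- ctrl.hand_in(): hands the job in, once; it reports no verdict.
The state is a dict: "time_s": time; "q": joint angles; "dq": joint speeds; "joint_efforts": joint torques, N m; "eef_pos": TCP position; "eef_rot": TCP orientation; "wrist_force": force on the tool from outside, world axes, zero at the start; "torque": the same for the moment, N m; "opening": opening from 0.0 (shut) to 1.0 (fully open).
Only numpy, scipy, OpenCV 4.12 (cv2) and the standard library are available. Lean on these libraries where they do the work, as an engineer would, in place of code of your own. Each camera call takes 0.05 s, during which the arm holds its last target.

## Working session

There is one attempt and no reset: what is moved stays moved. The work goes in short steps, Python scripts to look and compute and a shell command to move; the robot and the scene stay as the last step left them, time stands still between calls to the robot, and variables do not carry over. Pictures are saved under pics/ and viewed, and the job is handed in when it is done.

```bash
ls; mkdir -p pics; python3 - <<'E'
from bench import status,cams,ctrl
import cv2,json,numpy as np
np.set_printoptions(precision=4,suppress=True)
for n in("scene","top"):
    im=cams.camera(n); cv2.imwrite(f"pics/{n}0.png",im[:,:,::-1]); print(n,cams.camera_info(n))
o=status.get_obs();print(o, ctrl.grip_point_offset)
E
```

```text
pics
scene {'fovy': 57.82209006392285, 'cx': 320.6381954475551, 'cy': 195.4619676645035, 'world_from_camera': array([[ 0.3129,  0.6993, -0.6427,  1.1611],
       [ 0.9498, -0.2291,  0.2132, -0.2813],
       [ 0.0018, -0.6771, -0.7359,  0.7645],
       [ 0.    ,  0.    ,  0.    ,  1.    ]])}
top {'fovy': 43.755697368707665, 'cx': 320.9031166967252, 'cy': 205.92017702972532, 'world_from_camera': array([[ 0.0031, -0.9923,  0.1242,  0.3591],
       [-1.    , -0.0024,  0.0061, -0.0961],
       [-0.0058, -0.1242, -0.9922,  1.6388],
       [ 0.    ,  0.    ,  0.    ,  1.    ]])}
{'time_s': 0.1, 'q': array([ 1.0117,  0.1815,  1.6079, -0.    ,  1.3538, -0.2063]), 'dq': array([ 0.0007, -0.0013, -0.0032, -0.0002, -0.0003,  0.0018]), 'joint_efforts': array([  0.0001, -44.5881, -35.2231,  -0.0003,   0.0042,  -0.    ]), 'eef_pos': array([0.1984, 0.5392, 0.2305]), 'eef_rot': array([-0.0003,  0.1755,  0.9845, -0.0007]), 'wrist_force': array([ 0.4985,  0.4632, -0.2463]), 'torque': array([-0.0151, -0.0095,  0.0445]), 'opening': 1.0012046936855992} -0.0187
```

View pics/scene0.png

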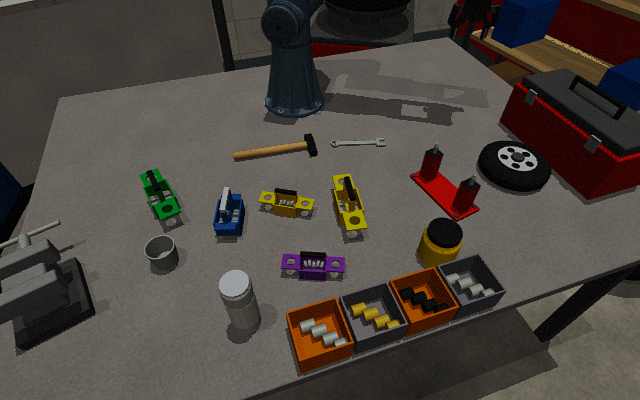

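View pics/top0.png

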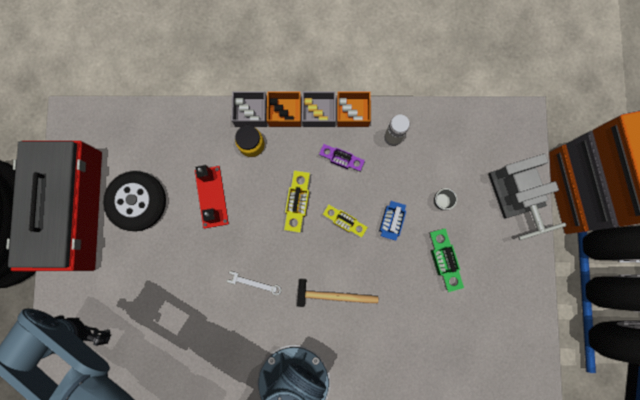

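Two yellow caddies are candidates, at top-view pixels (298,202) and (345,221). The one at (298,202) is clearly longer, so it should be the one meant. I'll confirm that in an enlarged crop.

```bash
cat > h.py <<'E'
import numpy as np
from bench import cams
def ray(n,u,v):
    i=cams.camera_info(n);T=i["world_from_camera"];f=200/np.tan(np.radians(i["fovy"]/2))
    return T[:3,3],T[:3,:3]@np.array([(u-i["cx"])/f,(v-i["cy"])/f,1])
def onz(n,u,v,z):
    o,d=ray(n,u,v);return o+d*(z-o[2])/d[2]
def proj(n,p):
    i=cams.camera_info(n);T=i["world_from_camera"];f=200/np.tan(np.radians(i["fovy"]/2))
    c=T[:3,:3].T@(np.array(p)-T[:3,3]);return f*c[0]/c[2]+i["cx"],f*c[1]/c[2]+i["cy"]
E
python3 - <<'E'
import cv2,numpy as np
im=cv2.imread("pics/top0.png")
a=cv2.resize(im[150:250,180:380],None,fx=4,fy=4,interpolation=cv2.INTER_CUBIC)
cv2.imwrite("pics/cropt.png",a)
s=cv2.imread("pics/scene0.png")
cv2.imwrite("pics/crops.png",cv2.resize(s[130:250,250:490],None,fx=3.3,fy=3.3,interpolation=cv2.INTER_CUBIC))
E
```

```text
(no output)
```

View pics/cropt.png

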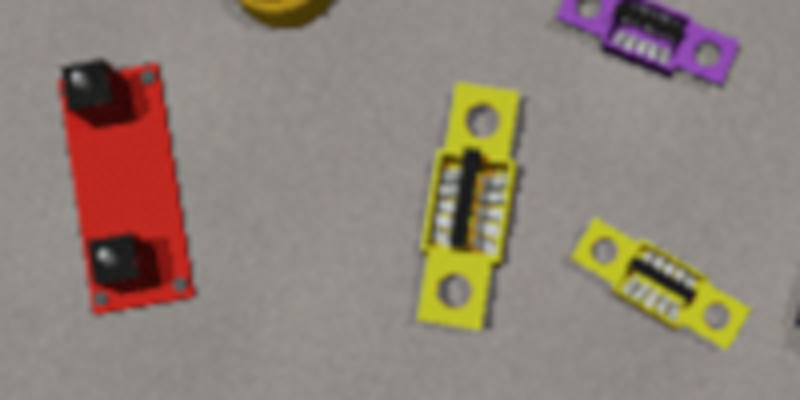

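View pics/crops.png

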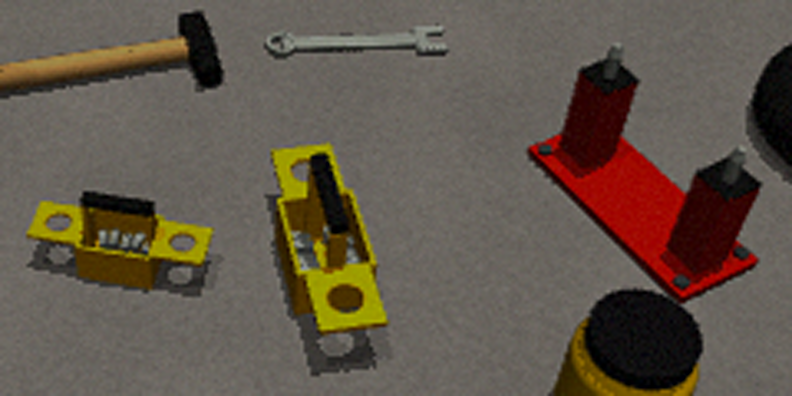

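The crops confirm it: the large yellow caddy at top-view (298,202) has a black bar and holes near crop (482,120) and (455,290). The stand's post tops are near crop (90,85) and (115,260). Next I'll measure both.

```bash
python3 - <<'E'
import cv2,numpy as np
from h import *
np.set_printoptions(precision=4,suppress=True)
H={}
for n,box in(("top",(265,325,160,245)),("scene",(325,372,165,240))):
    im=cv2.imread(f"pics/{n}0.png");S=8
    b=cv2.resize(im,None,fx=S,fy=S,interpolation=cv2.INTER_CUBIC)
    hsv=cv2.cvtColor(b,cv2.COLOR_BGR2HSV)
    m=cv2.inRange(hsv,(22,120,60),(38,255,255))
    mm=np.zeros_like(m);x0,x1,y0,y1=box;mm[y0*S:y1*S,x0*S:x1*S]=m[y0*S:y1*S,x0*S:x1*S]
    cs,h=cv2.findContours(mm,cv2.RETR_CCOMP,cv2.CHAIN_APPROX_NONE)
    for c,hh in zip(cs,h[0]):
        A=cv2.contourArea(c)/S/S
        if A<15: continue
        M=cv2.moments(c);u=(M['m10']/M['m00']+.5)/S-.5;v=(M['m01']/M['m00']+.5)/S-.5
        r=cv2.minAreaRect(c)
        print(n,"hole" if hh[3]>=0 else "outer",round(A,1),(round(u,2),round(v,2)),onz(n,u,v,.05), 'rect',np.array(r[0])/S,np.array(r[1])/S,r[2])
    # red
    r=cv2.inRange(hsv,(0,150,40),(6,255,255))|cv2.inRange(hsv,(174,150,40),(180,255,255))
    if n=="top":
        r[:,:185*S]=0;r[:,240*S:]=0
        cs,_=cv2.findContours(r,cv2.RETR_EXTERNAL,cv2.CHAIN_APPROX_NONE);c=max(cs,key=cv2.contourArea)
        q=cv2.boxPoints(cv2.minAreaRect(c))/S-.4
        P=np.array([onz(n,*p,.01) for p in q]);print("plate",q,P,P.mean(0))
    # black tops
    g=cv2.inRange(hsv,(0,0,0),(180,255,75))
    cv2.imwrite(f"pics/{n}_red.png",b[155*S:235*S:2,185*S:245*S:2] if n=="top" else b[135*S:225*S:2,405*S:490*S:2])
E
```

```text
top outer 1089.4 (296.8, 201.21) [ 0.5731 -0.0086  0.05  ] rect [297.3673 201.5579] [20.906  60.5236] 9.211027145385742
top hole 54.0 (293.27, 222.28) [0.5049 0.0021 0.05  ] rect [293.8438 222.7188] [8.2201 8.3085] 45.0
top hole 355.5 (297.02, 200.96) [ 0.5739 -0.0093  0.05  ] rect [297.7145 200.3378] [17.6729 25.1325] 9.462322235107422
top hole 52.8 (300.27, 179.93) [ 0.6426 -0.0192  0.05  ] rect [300.7188 180.3438] [8.2201 8.1317] 45.0
plate [[193.8945 168.9487]
 [219.2131 165.0157]
 [228.4084 224.2099]
 [203.0897 228.1429]] [[0.6861 0.3375 0.01  ]
 [0.6996 0.2535 0.01  ]
 [0.5017 0.2176 0.01  ]
 [0.4885 0.3004 0.01  ]] [0.594  0.2772 0.01  ]
scene outer 1246.1 (348.76, 201.85) [ 0.5819 -0.011   0.05  ] rect [349.1917 201.843 ] [60.4624 25.472 ] 74.90447998046875
scene hole 68.0 (354.32, 219.91) [ 0.6432 -0.0197  0.05  ] rect [354.7005 220.353 ] [10.5585  8.2776] 8.746162414550781
scene hole 526.7 (347.74, 195.78) [ 0.5608 -0.0057  0.05  ] rect [346.6646 195.1829] [35.7454 20.9446] 71.82198333740234
```

View pics/top_red.png

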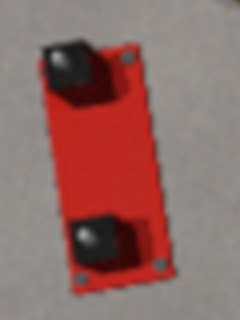

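View pics/scene_red.png

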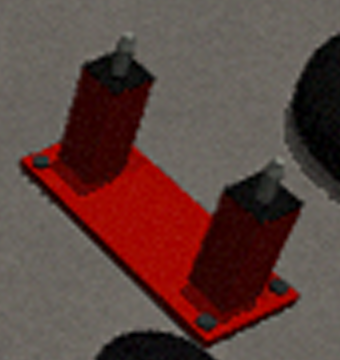

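```bash
python3 - <<'E'
from h import *
np.set_printoptions(precision=4,suppress=True)
def tri(a,b):
    A=[];B=[]
    for n,p in(("top",a),("scene",b)):
        o,d=ray(n,*p);d/=np.linalg.norm(d);P=np.eye(3)-np.outer(d,d);A.append(P);B.append(P@o)
    return np.linalg.lstsq(np.vstack(A),np.hstack(B),rcond=None)[0]
t1=tri((200,170.5),(436.75,144.25)); t1b=tri((200,170.5),(475,175.5));t2=tri((206.75,215),(436.75,144.25))
print("pins far",t2,"near",t1)
# scene posts: corners at z=.1
for q in([(87,66),(155,77),(122,92)],[(228,187),(302,204),(265,221)]):
    P=np.array([onz("scene",x/4+405,y/4+135,.1) for x,y in q]);print(P[:,:2],"ctr (diag)",(P[0]+P[1])/2)
print("pin tip onz .132 top",onz("top",200,170.5,.132),onz("top",206.75,215,.132))
print("scene",onz("scene",475,175.5,.132),onz("scene",436.75,144.25,.132))
u=np.array([np.cos(np.radians(10.3)),np.sin(np.radians(10.3)),0])
for s in(-1,1):
    for z in(.1,.132):
        p=np.array([.594,.277,z])+s*.07*u; print(s,z,p,"top",proj("top",p),"scene",proj("scene",p))
E
```

```text
pins far [0.5209 0.2645 0.1266] near [0.6207 0.2284 0.2207]
[[0.5141 0.247 ]
 [0.5393 0.2862]
 [0.546  0.2562]] ctr (diag) [0.5267 0.2666 0.1   ]
[[0.6488 0.2737]
 [0.6768 0.3101]
 [0.6823 0.2789]] ctr (diag) [0.6628 0.2919 0.1   ]
pin tip onz .132 top [0.6568 0.286  0.132 ] [0.519  0.2609 0.132 ]
scene [0.6645 0.2904 0.132 ] [0.5269 0.2627 0.132 ]
-1 0.1 [0.5251 0.2645 0.1   ] top (np.float64(208.04844802081226), np.float64(214.12580450819823)) scene (np.float64(434.26005017863247), np.float64(152.67816876356144))
-1 0.132 [0.5251 0.2645 0.132 ] top (np.float64(205.62698421998664), np.float64(212.9934929851853)) scene (np.float64(436.9826424174528), np.float64(143.7387927653613))
1 0.1 [0.6629 0.2895 0.1   ] top (np.float64(201.47128291455644), np.float64(170.57276861004559)) scene (np.float64(470.4323230458575), np.float64(184.0974406127497))
1 0.132 [0.6629 0.2895 0.132 ] top (np.float64(198.94100847323065), np.float64(168.55241121868255)) scene (np.float64(474.34336623183475), np.float64(175.1538069608101))
```

The stand seat estimate is about (0.5945, 0.2775) with yaw 10.4°; the plate and the scene view agree to about 2 mm. The caddy centre is (0.5738, -0.0086) with yaw -8.8°. Now I'll work out the shift to above the caddy.

```bash
cat >> h.py <<'E'
from scipy.spatial.transform import Rotation as R
from bench import status
def delta(p,yaw_bar):
    # p: TCP target; tool y at yaw_bar+90, pointing down
    o=status.get_obs();w,x,y,z=o["eef_rot"];C=R.from_quat([x,y,z,w])
    t=np.radians(yaw_bar+90);Y=np.array([np.cos(t),np.sin(t),0]);Z=np.array([0,0,-1]);X=np.cross(Y,Z)
    T=R.from_matrix(np.c_[X,Y,Z])
    print("cm",np.round(C.inv().apply(np.array(p)-o["eef_pos"])*100,2),"deg",np.round((C.inv()*T).as_rotvec(degrees=True),2),"pos",o["eef_pos"],"t",o["time_s"])
E
python3 -c "
from h import *
delta([.5738,-.0086,.16],-8.8)"
```

```text
cm [-54.16 -38.42   7.09] deg [ -0.09  -0.03 -11.41] pos [0.19838305 0.53916006 0.2304637 ] t 0.1
```

```bash
python3 -m handwheel '[{"grip":8.5,"linear":[-1.5,-1,0],"rotation":[0,0,0]},{"grip":8.5,"linear":[-4,-2.8,0],"rotation":[0,0,0]},{"grip":8.5,"linear":[-7,-5,0],"rotation":[0,0,-1]},{"grip":8.5,"linear":[-10,-7,0],"rotation":[0,0,-2]},{"grip":8.5,"linear":[-13,-9.2,0],"rotation":[0,0,-3]},{"grip":8.5,"linear":[-16,-11.3,0],"rotation":[0,0,-4]},{"grip":8.5,"linear":[-19,-13.5,0],"rotation":[0,0,-5]},{"grip":8.5,"linear":[-22,-15.6,0],"rotation":[0,0,-6]},{"grip":8.5,"linear":[-25,-17.7,0],"rotation":[0,0,-7]},{"grip":8.5,"linear":[-28,-19.9,0],"rotation":[0,0,-8]},{"grip":8.5,"linear":[-31,-22,0],"rotation":[0,0,-9]},{"grip":8.5,"linear":[-34,-24,0],"rotation":[0,0,-10]}]'; python3 -c "
from h import *
delta([.5738,-.0086,.16],-8.8)"
```

```text
time_s: 1.1
eef_pos: [0.4352, 0.1951, 0.2311]
eef_rot: [-0.0, 0.089, 0.996, -0.0]
wrist_force: [0.6, 0.4, -0.2]
opening: 0.995
cm [-17.24 -17.6    7.1 ] deg [-0.   -0.02 -1.37] pos [0.43518182 0.19512334 0.2310828 ] t 1.1
```

```bash
python3 -m handwheel '[{"grip":8.5,"linear":[-2.2,-2.2,0],"rotation":[0,0,-0.3]},{"grip":8.5,"linear":[-4.4,-4.4,0],"rotation":[0,0,-0.6]},{"grip":8.5,"linear":[-6.6,-6.7,0],"rotation":[0,0,-1]},{"grip":8.5,"linear":[-8.8,-9,0],"rotation":[0,0,-1.4]},{"grip":8.5,"linear":[-11,-11.3,1],"rotation":[0,0,-1.4]},{"grip":8.5,"linear":[-13.2,-13.5,2],"rotation":[0,0,-1.4]},{"grip":8.5,"linear":[-15.2,-15.5,3],"rotation":[0,0,-1.4]},{"grip":8.5,"linear":[-16.6,-16.9,4.5],"rotation":[0,0,-1.4]},{"grip":8.5,"linear":[-17.2,-17.6,6],"rotation":[0,0,-1.4]},{"grip":8.5,"linear":[-17.2,-17.6,7],"rotation":[0,0,-1.4]},{"grip":8.5,"linear":[-17.2,-17.6,7],"rotation":[0,0,-1.4]},{"grip":8.5,"linear":[-17.2,-17.6,7],"rotation":[0,0,-1.4]}]'; python3 - <<'E'
from h import *
import cv2
delta([.5738,-.0086,.075],-8.8)
im=cams.camera("scene");cv2.imwrite("pics/s1.png",cv2.resize(im[100:260,230:470,::-1],None,fx=3.3,fy=3.3,interpolation=cv2.INTER_CUBIC))
E
```

```text
time_s: 2.1
eef_pos: [0.5718, -0.006, 0.1605]
eef_rot: [-0.001, 0.077, 0.997, 0.0]
wrist_force: [0.1, -0.3, -1.2]
opening: 0.995
cm [-0.25 -0.23  8.55] deg [ 0.02 -0.14  0.01] pos [ 0.5718336  -0.00601143  0.16053306] t 2.1
```

View pics/s1.png

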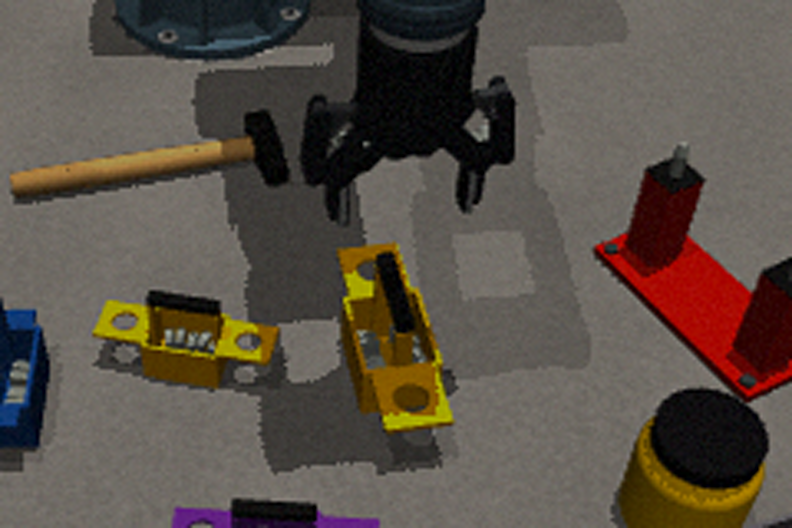

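The open gripper hangs over the large yellow caddy, with its fingertips at crop (340,215) and (467,205), straddling the bar line. I'll descend.

```bash
python3 -m handwheel '[{"grip":8.5,"linear":[-0.2,-0.2,1],"rotation":[0,0,0]},{"grip":8.5,"linear":[-0.2,-0.2,2],"rotation":[0,0,0]},{"grip":8.5,"linear":[-0.2,-0.2,3],"rotation":[0,0,0]},{"grip":8.5,"linear":[-0.2,-0.2,4],"rotation":[0,0,0]},{"grip":8.5,"linear":[-0.2,-0.2,5],"rotation":[0,0,0]},{"grip":8.5,"linear":[-0.2,-0.2,6],"rotation":[0,0,0]},{"grip":8.5,"linear":[-0.2,-0.2,7],"rotation":[0,0,0]},{"grip":8.5,"linear":[-0.2,-0.2,8],"rotation":[0,0,0]},{"grip":8.5,"linear":[-0.2,-0.2,8.5],"rotation":[0,0,0]},{"grip":8.5,"linear":[-0.2,-0.2,8.5],"rotation":[0,0,0]}]'; python3 - <<'E'
from h import *
import cv2
delta([.5738,-.0086,.075],-8.8)
im=cams.camera("scene");cv2.imwrite("pics/s2.png",cv2.resize(im[130:250,250:440,::-1],None,fx=4.2,fy=4.2,interpolation=cv2.INTER_CUBIC))
E
```

```text
time_s: 2.98
eef_pos: [0.5734, -0.0089, 0.0745]
eef_rot: [-0.001, 0.077, 0.997, 0.0]
wrist_force: [-0.1, 0.1, -0.3]
opening: 0.998
cm [-0.03  0.04 -0.05] deg [ 0.01 -0.17 -0.02] pos [ 0.57342834 -0.00890789  0.07446593] t 2.9833
```

View pics/s2.png

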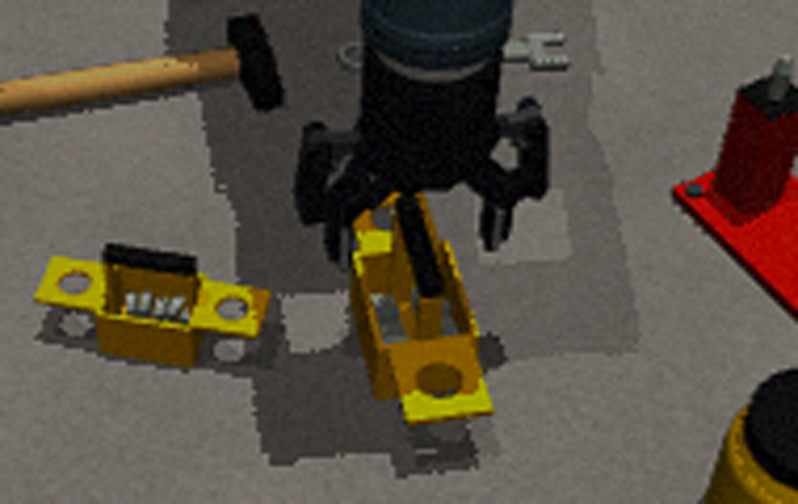

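The fingers straddle the bar at crop (415,240) with clearance on both sides. I'll close.

```bash
python3 -m handwheel '[{"grip":6,"linear":[0,0,0],"rotation":[0,0,0]},{"grip":4,"linear":[0,0,0],"rotation":[0,0,0]},{"grip":2,"linear":[0,0,0],"rotation":[0,0,0]},{"grip":0,"linear":[0,0,0],"rotation":[0,0,0]},{"grip":0,"linear":[0,0,0],"rotation":[0,0,0]},{"grip":0,"linear":[0,0,0],"rotation":[0,0,0]},{"grip":0,"linear":[0,0,0],"rotation":[0,0,0]},{"grip":0,"linear":[0,0,0],"rotation":[0,0,0]},{"grip":0,"linear":[0,0,0],"rotation":[0,0,0]},{"grip":0,"linear":[0,0,0],"rotation":[0,0,0]}]'; python3 -m handwheel '[{"grip":0,"linear":[0,0,-0.2],"rotation":[0,0,0]},{"grip":0,"linear":[0,0,-0.6],"rotation":[0,0,0]},{"grip":0,"linear":[0,0,-1.2],"rotation":[0,0,0]},{"grip":0,"linear":[0,0,-2],"rotation":[0,0,0]},{"grip":0,"linear":[0,0,-2],"rotation":[0,0,0]},{"grip":0,"linear":[0,0,-2],"rotation":[0,0,0]}]'; python3 - <<'E'
from h import *
import cv2
delta([.5738,-.0086,.075],-8.8)
im=cams.camera("scene");cv2.imwrite("pics/s3.png",cv2.resize(im[110:250,250:440,::-1],None,fx=4.2,fy=4.2,interpolation=cv2.INTER_CUBIC))
E
```

```text
time_s: 3.87
eef_pos: [0.5748, -0.0088, 0.0766]
eef_rot: [0.0, 0.077, 0.997, 0.0]
wrist_force: [-0.2, 3.0, 5.1]
opening: 0.15
time_s: 4.37
eef_pos: [0.5751, -0.0093, 0.0972]
eef_rot: [0.001, 0.077, 0.997, -0.0]
wrist_force: [0.3, -0.2, -3.5]
opening: 0.152
cm [0.15 0.05 2.22] deg [-0.01  0.1  -0.02] pos [ 0.57514254 -0.00932196  0.09715818] t 4.3667
```

View pics/s3.png

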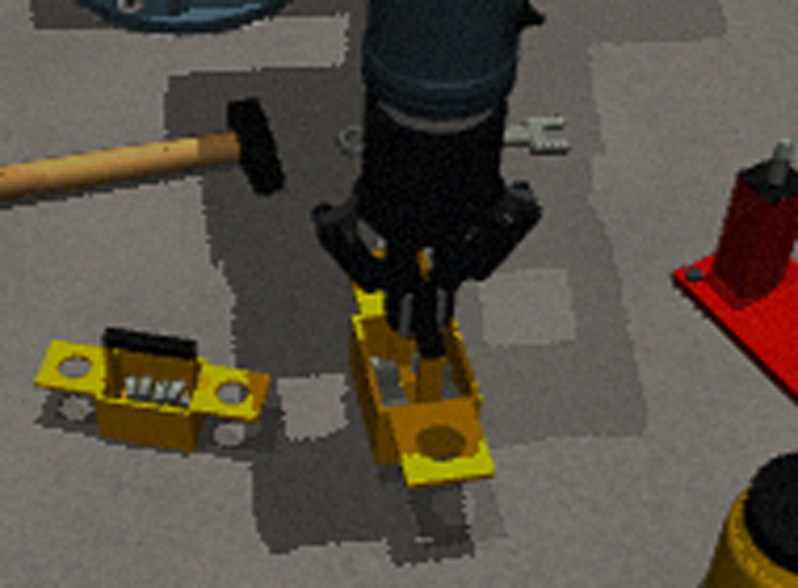

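The caddy is lifted level and held, with the opening at 0.15 and about 3.5 N of load. I'll raise it and carry it to above the stand.

```bash
python3 -m handwheel '[{"grip":0,"linear":[0,0,-0.5],"rotation":[0,0,0]},{"grip":0,"linear":[0,0,-1.5],"rotation":[0,0,0]},{"grip":0,"linear":[0,0,-3],"rotation":[0,0,0]},{"grip":0,"linear":[0,0,-4.5],"rotation":[0,0,0]},{"grip":0,"linear":[0,0,-6],"rotation":[0,0,0]},{"grip":0,"linear":[0,0,-7.5],"rotation":[0,0,0]},{"grip":0,"linear":[0,0,-9],"rotation":[0,0,0]},{"grip":0,"linear":[0,0,-10.5],"rotation":[0,0,0]},{"grip":0,"linear":[0,0,-12],"rotation":[0,0,0]},{"grip":0,"linear":[0,0,-13.2],"rotation":[0,0,0]},{"grip":0,"linear":[0,0,-13.8],"rotation":[0,0,0]},{"grip":0,"linear":[0,0,-13.8],"rotation":[0,0,0]}]'; python3 - <<'E'
from h import *
delta([.5955,.2775,.235],10.4)
E
```

```text
time_s: 5.42
eef_pos: [0.5755, -0.0093, 0.2364]
eef_rot: [0.002, 0.077, 0.997, -0.0]
wrist_force: [0.3, 0.4, -3.8]
opening: 0.15
cm [ 2.41 28.65  0.12] deg [ -0.05   0.19 -19.21] pos [ 0.57548117 -0.00927295  0.236401  ] t 5.4167
```

```bash
python3 -m handwheel '[{"grip":0,"linear":[0.1,0.6,0],"rotation":[0,0,-0.4]},{"grip":0,"linear":[0.2,1.8,0],"rotation":[0,0,-1.2]},{"grip":0,"linear":[0.3,3.5,0],"rotation":[0,0,-2.3]},{"grip":0,"linear":[0.5,5.5,0],"rotation":[0,0,-3.7]},{"grip":0,"linear":[0.6,7.5,0],"rotation":[0,0,-5]},{"grip":0,"linear":[0.8,9.5,0],"rotation":[0,0,-6.4]},{"grip":0,"linear":[1,11.5,0],"rotation":[0,0,-7.7]},{"grip":0,"linear":[1.1,13.5,0],"rotation":[0,0,-9]},{"grip":0,"linear":[1.3,15.5,0],"rotation":[0,0,-10.4]},{"grip":0,"linear":[1.5,17.5,0],"rotation":[0,0,-11.7]},{"grip":0,"linear":[1.6,19,0],"rotation":[0,0,-12.8]},{"grip":0,"linear":[1.7,20,0],"rotation":[0,0,-13.4]}]'; python3 - <<'E'
from h import *
delta([.5955,.2775,.235],10.4)
E
```

```text
time_s: 6.42
eef_pos: [0.5875, 0.1936, 0.2331]
eef_rot: [-0.001, -0.042, 0.999, 0.0]
wrist_force: [-0.6, -0.5, -3.4]
opening: 0.151
cm [-1.49  8.29 -0.19] deg [ 0.03 -0.11 -5.63] pos [0.58753835 0.19359863 0.23310942] t 6.4167
```

```bash
python3 -m handwheel '[{"grip":0,"linear":[-0.2,1,0],"rotation":[0,0,-0.7]},{"grip":0,"linear":[-0.4,2.2,0],"rotation":[0,0,-1.5]},{"grip":0,"linear":[-0.6,3.6,0],"rotation":[0,0,-2.5]},{"grip":0,"linear":[-0.9,5,0],"rotation":[0,0,-3.5]},{"grip":0,"linear":[-1.1,6.2,0],"rotation":[0,0,-4.3]},{"grip":0,"linear":[-1.3,7.2,0],"rotation":[0,0,-5]},{"grip":0,"linear":[-1.4,7.9,0],"rotation":[0,0,-5.5]},{"grip":0,"linear":[-1.5,8.3,0],"rotation":[0,0,-5.7]},{"grip":0,"linear":[-1.5,8.3,0],"rotation":[0,0,-5.7]},{"grip":0,"linear":[-1.5,8.3,0],"rotation":[0,0,-5.7]}]'; python3 - <<'E'
from h import *
import cv2
delta([.5955,.2775,.235],10.4)
for n,b in(("scene",(90,250,400,560)),("top",(120,260,140,280))):
    im=cams.camera(n)[:,:,::-1];cv2.imwrite(f"pics/{n}4.png",im);y0,y1,x0,x1=b
    cv2.imwrite(f"pics/{n}4c.png",cv2.resize(im[y0:y1,x0:x1],None,fx=3.7,fy=3.7,interpolation=cv2.INTER_CUBIC))
E
```

```text
time_s: 7.25
eef_pos: [0.5967, 0.2749, 0.2342]
eef_rot: [-0.0, -0.09, 0.996, -0.0]
wrist_force: [0.0, -0.4, -4.1]
opening: 0.148
cm [ 0.07  0.27 -0.08] deg [-0.02 -0.02 -0.11] pos [0.59669943 0.27493888 0.23417133] t 7.25
```

View pics/scene4c.png

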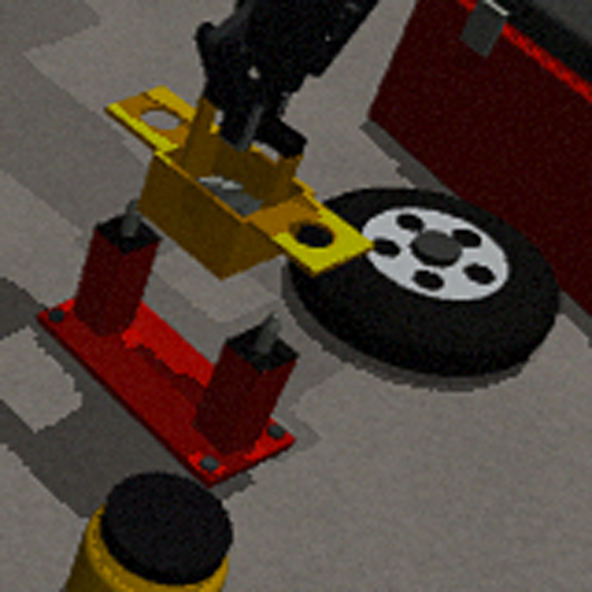

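View pics/top4c.png

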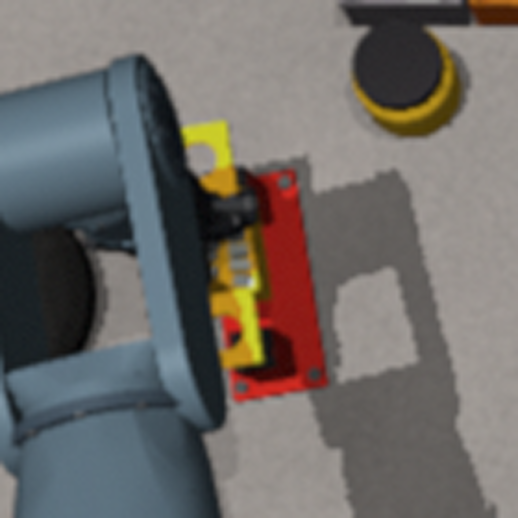

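```bash
python3 - <<'E'
from h import *
import cv2
np.set_printoptions(precision=4,suppress=True)
zt=.2342-.0766+.05
im=cv2.imread("pics/scene4.png");S=8
b=cv2.resize(im,None,fx=S,fy=S,interpolation=cv2.INTER_CUBIC);hsv=cv2.cvtColor(b,cv2.COLOR_BGR2HSV)
m=cv2.inRange(hsv,(14,120,60),(38,255,255));m[:,:425*S]=0;m[:,505*S:]=0;m[:105*S]=0;m[170*S:]=0
cs,h=cv2.findContours(m,cv2.RETR_CCOMP,cv2.CHAIN_APPROX_NONE)
for c,hh in zip(cs,h[0]):
    A=cv2.contourArea(c)/S/S
    if A<10: continue
    M=cv2.moments(c);u=M['m10']/M['m00']/S-.44;v=M['m01']/M['m00']/S-.44
    print("hole" if hh[3]>=0 else "outer",round(A,1),(round(u,2),round(v,2)),onz("scene",u,v,zt),onz("scene",u,v,zt+.003))
c0=np.array([.5967,.2749]);t=np.radians(10.4)
for s in(-1,1): print("exp",c0+s*.07*np.array([np.cos(t),np.sin(t)]))
E
```

```text
outer 1602.6 (461.08, 142.26) [0.6143 0.2576 0.2076] [0.6173 0.2547 0.2106]
hole 49.9 (484.32, 153.22) [0.6663 0.2867 0.2076] [0.669  0.2837 0.2106]
hole 64.7 (452.56, 145.17) [0.6175 0.232  0.2076] [0.6204 0.2292 0.2106]
hole 39.4 (443.06, 121.88) [0.5284 0.2599 0.2076] [0.5318 0.2569 0.2106]
exp [0.5278 0.2623]
exp [0.6656 0.2875]
```

The measured holes, (0.528, 0.260) and (0.666, 0.287), match the expected positions within 2-3 mm. I need a small shift, then a descent to just above the pins.

```bash
python3 -c "
from h import *
delta([.5945,.2785,.172],10.4)"
```

```text
cm [0.15 0.43 6.22] deg [-0.02 -0.01 -0.15] pos [0.59673743 0.27451407 0.23422297] t 7.35
```

```bash
python3 -m handwheel '[{"grip":0,"linear":[0.1,0.2,0.4],"rotation":[0,0,0]},{"grip":0,"linear":[0.15,0.4,1],"rotation":[0,0,0]},{"grip":0,"linear":[0.15,0.4,1.7],"rotation":[0,0,0]},{"grip":0,"linear":[0.15,0.4,2.4],"rotation":[0,0,0]},{"grip":0,"linear":[0.15,0.4,3.1],"rotation":[0,0,0]},{"grip":0,"linear":[0.15,0.4,3.8],"rotation":[0,0,0]},{"grip":0,"linear":[0.15,0.4,4.5],"rotation":[0,0,0]},{"grip":0,"linear":[0.15,0.4,5.2],"rotation":[0,0,0]},{"grip":0,"linear":[0.15,0.4,5.8],"rotation":[0,0,0]},{"grip":0,"linear":[0.15,0.4,6.2],"rotation":[0,0,0]},{"grip":0,"linear":[0.15,0.4,6.2],"rotation":[0,0,0]},{"grip":0,"linear":[0.15,0.4,6.2],"rotation":[0,0,0]}]'; python3 - <<'E'
from h import *
import cv2
delta([.5945,.2785,.172],10.4)
for n,b in(("scene",(100,220,410,530)),("top",(140,240,160,260))):
    im=cams.camera(n)[:,:,::-1];cv2.imwrite(f"pics/{n}5.png",im);y0,y1,x0,x1=b
    cv2.imwrite(f"pics/{n}5c.png",cv2.resize(im[y0:y1,x0:x1],None,fx=5,fy=5,interpolation=cv2.INTER_CUBIC))
E
```

```text
time_s: 8.35
eef_pos: [0.5945, 0.2788, 0.1721]
eef_rot: [-0.0, -0.09, 0.996, -0.0]
wrist_force: [-0.2, -0.6, -3.5]
opening: 0.148
cm [ 0.   -0.03  0.01] deg [-0.   -0.02 -0.11] pos [0.59445339 0.27876192 0.17208263] t 8.35
```

View pics/scene5c.png

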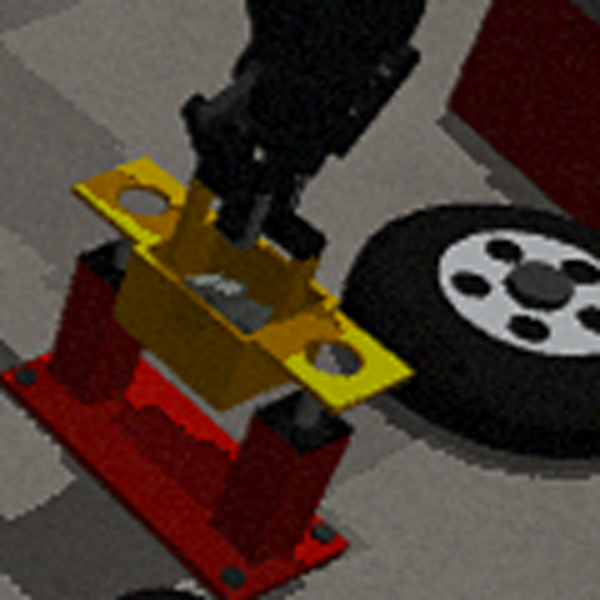

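View pics/top5c.png

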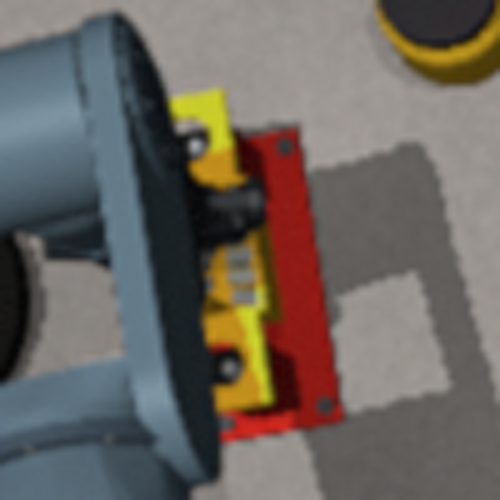

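The pins show inside both holes: top crop (197,145) and (230,368). I'll lower gently.

```bash
python3 -m handwheel '[{"grip":0,"linear":[0,0,0.2],"rotation":[0,0,0]},{"grip":0,"linear":[0,0,0.4],"rotation":[0,0,0]},{"grip":0,"linear":[0,0,0.6],"rotation":[0,0,0]},{"grip":0,"linear":[0,0,0.8],"rotation":[0,0,0]},{"grip":0,"linear":[0,0,1],"rotation":[0,0,0]},{"grip":0,"linear":[0,0,1.2],"rotation":[0,0,0]},{"grip":0,"linear":[0,0,1.4],"rotation":[0,0,0]},{"grip":0,"linear":[0,0,1.6],"rotation":[0,0,0]},{"grip":0,"linear":[0,0,1.8],"rotation":[0,0,0]},{"grip":0,"linear":[0,0,2],"rotation":[0,0,0]},{"grip":0,"linear":[0,0,2],"rotation":[0,0,0]}]'; python3 - <<'E'
from h import *
import cv2
delta([.5945,.2785,.1316],10.4)
for n,b in(("scene",(110,230,410,530)),("top",(140,240,160,260))):
    im=cams.camera(n)[:,:,::-1];cv2.imwrite(f"pics/{n}6.png",im);y0,y1,x0,x1=b
    cv2.imwrite(f"pics/{n}6c.png",cv2.resize(im[y0:y1,x0:x1],None,fx=5,fy=5,interpolation=cv2.INTER_CUBIC))
E
```

```text
time_s: 9.37
eef_pos: [0.5942, 0.2787, 0.1516]
eef_rot: [-0.0, -0.09, 0.996, -0.0]
wrist_force: [-0.8, 1.1, -3.2]
opening: 0.151
cm [-0.03 -0.02  2.  ] deg [-0.   -0.06 -0.12] pos [0.59418067 0.27866278 0.15162008] t 9.3667
```

View pics/scene6c.png

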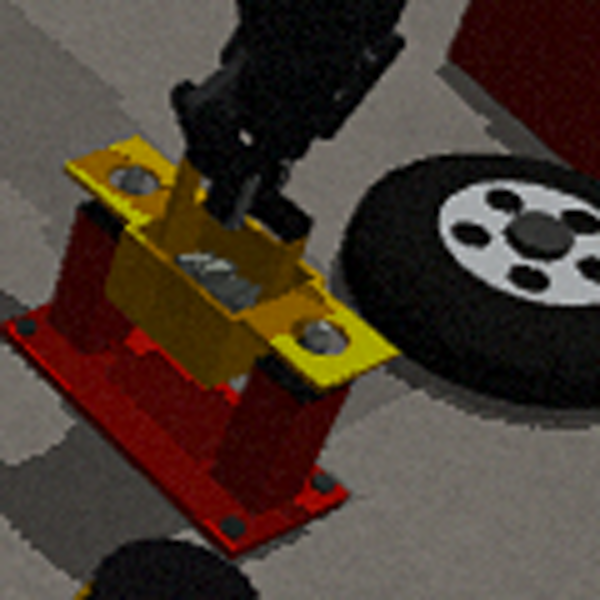

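View pics/top6c.png

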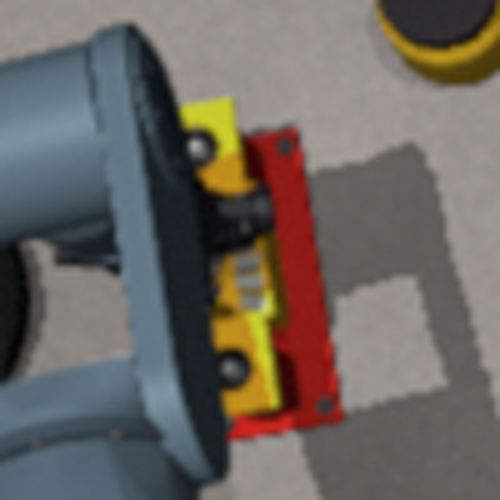

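Pins are up in both holes, at scene crop (135,180) and (322,338), with no contact force yet. I'll lower about 19 mm more to just at the posts.

```bash
python3 -m handwheel '[{"grip":0,"linear":[0,0,0.2],"rotation":[0,0,0]},{"grip":0,"linear":[0,0,0.4],"rotation":[0,0,0]},{"grip":0,"linear":[0,0,0.6],"rotation":[0,0,0]},{"grip":0,"linear":[0,0,0.8],"rotation":[0,0,0]},{"grip":0,"linear":[0,0,1],"rotation":[0,0,0]},{"grip":0,"linear":[0,0,1.2],"rotation":[0,0,0]},{"grip":0,"linear":[0,0,1.4],"rotation":[0,0,0]},{"grip":0,"linear":[0,0,1.6],"rotation":[0,0,0]},{"grip":0,"linear":[0,0,1.7],"rotation":[0,0,0]},{"grip":0,"linear":[0,0,1.8],"rotation":[0,0,0]},{"grip":0,"linear":[0,0,1.8],"rotation":[0,0,0]}]'; python3 -m handwheel '[{"grip":0,"linear":[0,0,0.05],"rotation":[0,0,0]},{"grip":0,"linear":[0,0,0.1],"rotation":[0,0,0]},{"grip":0,"linear":[0,0,0.1],"rotation":[0,0,0]}]';
```

```text
time_s: 10.38
eef_pos: [0.5944, 0.2787, 0.134]
eef_rot: [-0.0, -0.09, 0.996, -0.0]
wrist_force: [0.1, 1.0, -3.4]
opening: 0.152
time_s: 10.63
eef_pos: [0.5945, 0.2788, 0.1333]
eef_rot: [0.0, -0.09, 0.996, 0.0]
wrist_force: [0.2, 0.5, -3.7]
opening: 0.152
```

```bash
python3 -m handwheel '[{"grip":0,"linear":[0,0,0.05],"rotation":[0,0,0]},{"grip":0,"linear":[0,0,0.1],"rotation":[0,0,0]},{"grip":0,"linear":[0,0,0.1],"rotation":[0,0,0]}]';python3 -m handwheel '[{"grip":0,"linear":[0,0,0.05],"rotation":[0,0,0]},{"grip":0,"linear":[0,0,0.1],"rotation":[0,0,0]},{"grip":0,"linear":[0,0,0.1],"rotation":[0,0,0]}]'
```

```text
time_s: 10.88
eef_pos: [0.5945, 0.2787, 0.1322]
eef_rot: [-0.0, -0.09, 0.996, -0.0]
wrist_force: [0.3, -0.2, -2.8]
opening: 0.152
time_s: 11.13
eef_pos: [0.5945, 0.2789, 0.1316]
eef_rot: [0.0, -0.09, 0.996, 0.0]
wrist_force: [-1.0, -0.3, -1.0]
opening: 0.148
```

```bash
python3 -m handwheel '[{"grip":0,"linear":[0,0,0.05],"rotation":[0,0,0]},{"grip":0,"linear":[0,0,0.1],"rotation":[0,0,0]},{"grip":0,"linear":[0,0,0.1],"rotation":[0,0,0]}]'; python3 - <<'E'
from h import *
import cv2
delta([.5945,.2785,.1316],10.4)
for n,b in(("scene",(110,230,410,530)),("top",(140,240,160,260))):
    im=cams.camera(n)[:,:,::-1];cv2.imwrite(f"pics/{n}7.png",im);y0,y1,x0,x1=b
    cv2.imwrite(f"pics/{n}7c.png",cv2.resize(im[y0:y1,x0:x1],None,fx=5,fy=5,interpolation=cv2.INTER_CUBIC))
E
```

```text
time_s: 11.38
eef_pos: [0.5946, 0.279, 0.1315]
eef_rot: [0.0, -0.09, 0.996, 0.0]
wrist_force: [-4.8, -0.5, 3.9]
opening: 0.147
cm [ 0.02 -0.05 -0.01] deg [ 0.01  0.03 -0.1 ] pos [0.59456516 0.27902087 0.13151056] t 11.3833
```

View pics/scene7c.png

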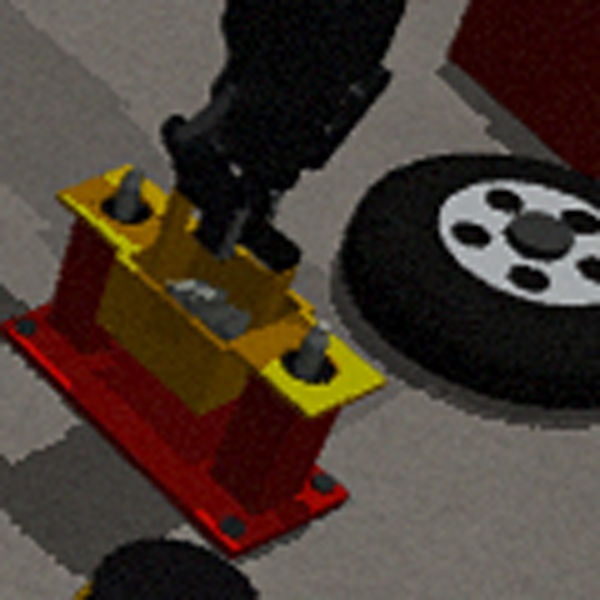

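Both pins stand up through the holes, at scene crop (130,195) and (312,350). The ears are on the posts: the force reversed to +3.9 N at the expected height of 0.1315. I'll release and retreat.

```bash
python3 -m handwheel '[{"grip":1.6,"linear":[0,0,0],"rotation":[0,0,0]},{"grip":2,"linear":[0,0,0],"rotation":[0,0,0]},{"grip":3,"linear":[0,0,0],"rotation":[0,0,0]},{"grip":4.5,"linear":[0,0,0],"rotation":[0,0,0]},{"grip":6,"linear":[0,0,0],"rotation":[0,0,0]},{"grip":6,"linear":[0,0,0],"rotation":[0,0,0]},{"grip":6,"linear":[0,0,0],"rotation":[0,0,0]},{"grip":6,"linear":[0,0,0],"rotation":[0,0,0]},{"grip":6,"linear":[0,0,0],"rotation":[0,0,0]}]'; python3 -m handwheel '[{"grip":6,"linear":[0,0,-0.5],"rotation":[0,0,0]},{"grip":6,"linear":[0,0,-1.5],"rotation":[0,0,0]},{"grip":6,"linear":[0,0,-3],"rotation":[0,0,0]},{"grip":6,"linear":[0,0,-4.5],"rotation":[0,0,0]},{"grip":6,"linear":[0,0,-6],"rotation":[0,0,0]},{"grip":6,"linear":[0,0,-8],"rotation":[0,0,0]},{"grip":6,"linear":[0,0,-10],"rotation":[0,0,0]},{"grip":6,"linear":[0,0,-12],"rotation":[0,0,0]},{"grip":6,"linear":[0,0,-14],"rotation":[0,0,0]},{"grip":6,"linear":[0,0,-15],"rotation":[0,0,0]},{"grip":6,"linear":[0,0,-15],"rotation":[0,0,0]}]'; python3 - <<'E'
from h import *
import cv2
for n in("scene","top"):
    im=cams.camera(n)[:,:,::-1];cv2.imwrite(f"pics/{n}8.png",im)
    if n=="scene": cv2.imwrite("pics/scene8c.png",cv2.resize(im[110:230,410:530],None,fx=5,fy=5,interpolation=cv2.INTER_CUBIC))
E
```

```text
time_s: 12.23
eef_pos: [0.5945, 0.2788, 0.1302]
eef_rot: [-0.0, -0.09, 0.996, -0.0]
wrist_force: [0.9, -0.3, 0.2]
opening: 0.704
time_s: 13.15
eef_pos: [0.596, 0.2792, 0.2846]
eef_rot: [0.003, -0.09, 0.996, 0.001]
wrist_force: [-0.1, -0.5, -0.3]
opening: 0.703
```

View pics/scene8c.png

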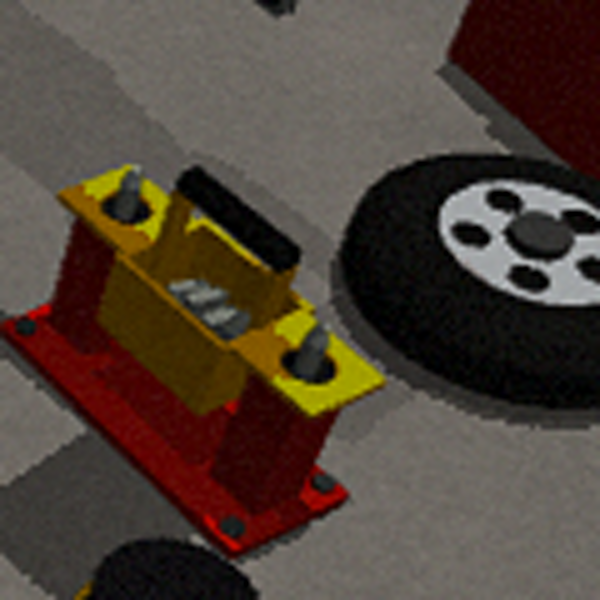

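View pics/scene8.png

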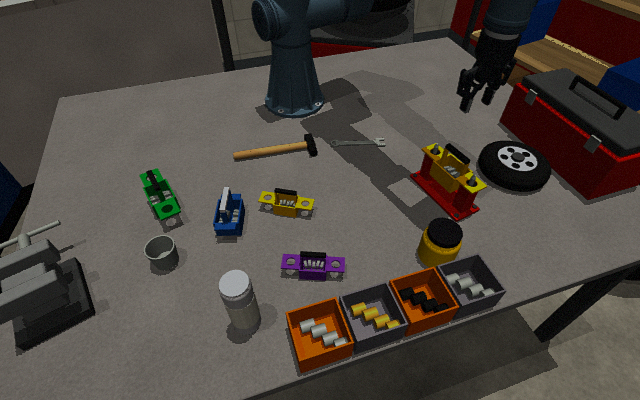

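The caddy hangs level with pins through both ears, at crop (130,195) and (312,350), and the gripper is clear. The blue caddy at (229,212) and the others are where they were, so I'm handing in.

```bash
python3 -c "
from bench import ctrl
print(ctrl.hand_in())"
```

```text
the job is handed in; nothing more can be done
None
```

I hung the larger yellow caddy on the red stand and handed the job in at about 13.3 s of the 43 s allowed; hand-in reports no verdict.

- **Placing:** I gripped it by its bar and lowered it in 1 mm steps at the end. The vertical wrist force went from about -3.5 N with the caddy hanging to +3.9 N at the expected seated height. Only then did I let go and lift straight up.
- **Last checks:** The final scene picture shows a pin up through each ear, both ears flat on the posts and the gripper clear. The blue caddy and the other objects look to be where they started, judged by eye.
- **What disagreed:** The two-view fix on the pin tips was inconsistent because the top view caught highlights rather than the tips. I used the base plate and the scene view instead, which agreed to about 2 mm. The hole clearance is about 8 mm.

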